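# Clamp a foam brick in the cutting box, past the spring catch

## Robot

A 6-joint arm with a two-finger parallel gripper is mounted at the origin on the work surface; the furniture and walls round the work are solid. World frame = base frame: x ahead of the robot, y to its left, z up, the work surface at z = 0. Lengths are in m, angles in rad, forces in N, time in s.
With the tool pointing down it reaches from about 0.325 to 0.925 m from the base axis. Payload 3.1 kg.
Tool frame: the origin (TCP) lies on the centre line of the jaws, within the pads' length; the fingertips stand 25 mm ahead of it and the grasp point (between the pads) lies 6 mm ahead of it (robot.nose_length is the z of the fingertips in the tool frame, in m); z points along the fingers, y is the line along which they close (so a half turn about z gives the same grasp; the last joint's range is limited). The gripper opens to 85 mm and grips with 20 to 120 N. Pads are 22 mm wide; open, the fingers measure 114 mm over their backs; the gripper's body (76 mm by 85 mm) begins 54 mm behind the grasp point. The pads swing forward as they close: fully open they stand 13 mm farther back than shut.
Start: joints at [-1.31, 0.217, 1.613, -0, 1.311, -0.112], TCP at [0.228, -0.582, 0.256] pointing down, gripper open.
Joint ranges: [-2.75, 2.75], [-0.78, 2.1], [0.31, 2.55], [-1.13, 4.27], [0.13, 2.63], [-2.58, 2.58]. Speed limits (rad/s): [2.79, 2.79, 3.14, 3.14, 3.14, 3.14].

## Interface

Orientations are given as a 3x3 rotation matrix whose columns are the frame's x, y, z axes.
In Python, from station import robot gives the robot as it stands.
- The arm moves only by the tool carry_out, never from a script. Its arguments are lists of equal length, an entry for each row: "delta_pos": the shift along the tool's x, y, z in m, a list of three; "roll": the turn about the tool's z in degrees. In form: {"delta_pos": [[tx, ty, tz], ...], "roll": [roll, ...]}. A call has 1 to 12 rows; each row shifts and turns the commanded pose from where the row before left it, along the tool's axes as they then stand; what a row does not reach is not made up. A row lasts 1/12 s, in which the tool goes at most 41.7 mm and 7.16 degrees, less where a joint would pass 70% of its speed; a pose out of reach is approached as far as the arm can. A call is refused whole if a number of a shift passes 0.0417 or a number of a turn 7.16, either way. A call with a gripper value outside its range is refused whole. "hand" is the opening, from 0 (shut) to 1 (fully open), set as the call begins (left out, the last holds). The fingers move at their own pace and stop on an object; "squeeze" is the grip in N (left out, the last holds). Time passes only in rows, so rows that do not move let the fingers close. It gives the time, the measured TCP pose, the force, the opening and the grip force at its end, in the units of the state.
- robot.sense(): the state, without advancing time (a new reading comes with each control period).
- robot.read_camera(name): name is "scene" or "top" or "wrist"; returns a dict with "color" (384x512x3 uint8, red, green, blue), "depth" (384x512 float32, m along the optical axis (not along the pixel's ray), 0 where there is no reading), "intrinsics" (3x3 intrinsics, pixels), "k1" (the pictures are not rectified: a ray, as slopes to the right and down, at radius r is drawn at 1 + k1 r^2 times it, then the intrinsics apply), "view" (4x4, takes a point from world to camera coordinates); the wrist camera has in their place "mount" (4x4, takes a point from camera to tool coordinates, whose origin is the TCP and whose axes are the flange's). Camera axes: x right, y up, looking along -z (the intrinsics and any distortion apply to the point x, -y, -z); pixel columns grow to the right and rows downward; lengths in m; the calibration is good to about 2 mm. A picture is of the moment at which its call begins: read the wrist's pose just before it.
- robot.sign_off(): hands the job in; it is judged then, once.
Trained networks look in the newest picture that a camera, given by its name, has taken for a name from the list of things; names that differ only in an ending like _2 or _b are one class to them, and where a whole thing is asked for, a point or a joint stands for the part that bears it (a point fixed in the world has none). Each returns a list of dicts, best first, with "score" (0 to 1); they miss things now and then, are a little off and sometimes report something else, mostly with a low value. They report only what shows in the picture. A call takes as long as a camera call.
- robot.look_for(name, camera): "position" ([x, y, z] in m, in the coordinates of the camera as it stood for that picture, good to about 4 mm: the middle of the surface that is visible of it).
- robot.mark_of(name, camera): "position" ([x, y, z] in m, in the coordinates of the camera as it stood for that picture, good to about 4 mm: a listed point, or the origin of a listed thing).
The state is a dict: "clock": time; "joint_pos": joint angles; "dq": joint speeds; "tau": joint torques, N m; "tool_pos": TCP position; "ee_rot": TCP orientation; "ft_force": force on the tool from outside, world axes, zero at the start; "ft_torque": the same for the moment, N m; "finger_gap": opening from 0.0 (shut) to 1.0 (fully open); "gripper_force": force on a finger pad.
Only numpy, scipy, OpenCV 4.12 (cv2) and the standard library are available. Lean on these libraries where they do the work, as an engineer would, in place of code of your own. Each camera call takes 0.05 s, during which the arm holds its last target. There are 200 camera calls.

## Task

Clamp the foam brick in the cutting box ready for slicing: press the spring-loaded thumb strip down with a fingertip and, while it stays down, push the clamp slide over the catch until the slide has carried the brick home against the end fence. Then let go, so that the catch springs fully up behind the slide and locks it. Only press and push: never touch the brick with the fingers (dry foam dents) or lift it, and leave the other things on the table where they are.

Things in the scene. Friction and masses are not known exactly. Their poses are not given: they have to be found in the camera images.
- foam_box: Wooden cutting box, fixed to the table: plywood base 150 (x) x 290 (y) x 18 mm. Origin: centre of its underside, on the table; +y is the way the slide closes, toward the end fence; z up. Low guide rails at x = +-34 to +-46 mm, tops z = 36, from y = -139 to 28, each with a park-stop dowel at y = -66 (top z = 48); then tall slotted walls (same x, tops z = 70) to y = 140.
- fence_face (a point): Foot of the inner face of the end fence, at (0, 125, 18) mm in the box's frame, axes as the box's. The fence closes the far end between the walls; its top is 70 mm over the table. The bed that the brick lies on is 18 mm over the table.
- catch (a joint): Spring catch in m pressed down: 0 = up, 0.012 = bottomed; spring 3.3 N at first, 7.3 N bottomed. A steel thumb strip and a cross bar at its far end (box y = -17 to -8 mm) are one piece that goes straight down wherever the strip is pressed. The bar stands 7 mm up in the path of the slide's soles; pressed 8 mm or more it is clear of them.
- strip_top (a point): Centre of the thumb strip's top: (0, -65, 37) mm in the box's frame while up; sinks with it; axes as the box's. The strip is flat, 34 mm wide (x), box y = -122 to -8 mm. It runs through a tunnel under the slide, so that a fingertip pressing it can ride along it close behind the slide all the way to home. Its top is always higher than the bar's.
- slide (a joint): Clamp slide (dark wooden block), in m along the box's +y: 0 = parked, 0.012 = soles against the catch bar, 0.053 = home (its stop). Friction about 1.2 N. 92 mm wide, 30 mm long in y, top 72 mm over the table. Its back face is at box y = -59 mm at 0, -6 mm at home; its front is then 1 mm short of a brick that touches the fence. From 0.051 on the bar can rise behind it and locks it.
- push_plate (a point): Middle of the steel plate on the slide's back face, 56 mm over the table, axes as the box's; push it toward +y. The plate is 60 mm wide and reaches from 42 to 71 mm over the table; below it is the tunnel, 38 mm wide.
- foam_brick: Loose green block of dry floral foam 62 x 100 x 45 mm, 30 g, origin at the centre of its underside, lying in the box between slide and fence with its 100 mm length along the box's y, 3 mm of play to either side wall. Home: its far end against the fence. Not to be touched by the fingers, only pushed by the slide.
- floral_tape_1: Bystander: brown tape roll 58 mm wide, 13 mm high, on the table beside the box. Origin: centre of its underside.
- mini_pot_2: Bystander: clay pot 49 mm wide, 38 mm high, beside the box. Origin: centre of its underside.
- pen_black: Bystander: black pen 135 mm long, 10 mm thick, lying beside the box. Origin: centre of its underside.
- peg_wood: Bystander: wooden clothes peg 72 mm long, 12 mm high, beside the box. Origin: centre of its underside.
- mini_pot_0: Bystander: clay pot 64 mm wide, 50 mm high. Origin: centre of its underside.
- ribbon_red: Bystander: spool of ribbon 72 mm wide, 30 mm high, lying flat. Origin: centre of its underside.

How it is judged:
On the way, in this order (a step that is already met when the one before it is completed fails the run):
1. the catch is pressed down while the slide still stands in front of it (value of joint catch above 0.0065 m and value of joint slide below 0.016 m), for 0.02 s.
2. the slide has been pushed right over the catch bar (value of joint slide above 0.049 m), for 0.02 s.
At the end, for the whole second after the job is handed in: The slide is home (joint over 0.0495 m), the catch is back up behind it (within 2 mm of fully up), and the brick lies flat on the bed, at rest, its far end within 4.5 mm of the end fence (value of joint slide above 0.0495 m and value of joint catch below 0.002 m and y of foam_brick in the frame of fence_face above -0.0545 m and z of foam_brick in the frame of fence_face below 0.003 m and angle between foam_brick's own z axis and vertical below 0.06 rad and linear speed of foam_brick below 0.02 m/s); the robot touches nothing.
It fails at once if the brick is touched by the fingers (contact force between the fingers and foam_brick above 0.5 N).
It fails at once if the brick is lifted or tipped (z of foam_brick in the frame of fence_face above 0.012 m or angle between foam_brick's own z axis and vertical above 0.25 rad).
It fails at once if a bystander is disturbed by more than 20 mm (distance of any of floral_tape_1, mini_pot_2, pen_black, peg_wood, mini_pot_0, ribbon_red from where it was at the start of the episode above 0.02 m).
It also fails if it takes over 35 s, if anything falls off the work surface, if the arm or the gripper's body presses on something with over 40 N, if the wrist force passes 120 N, or if a joint passes its speed limit or range.

## Working session

There is one attempt and no reset: what is moved stays moved. The work goes in short steps, Python scripts to look and compute and a tool call to move; the robot and the scene stay as the last step left them, time stands still between calls to the robot, and variables do not carry over. Pictures are saved under pics/ and viewed, at most 10 in all, crops included, and the job is handed in when it is done.

Besides the shell and the picture viewer there is one more tool, called as name(argument=value, ...) on one line, values as JSON. carry_out: Moves the arm, as the interface text tells. Its arguments: {"type":"object","properties":{"delta_pos":{"type":"array"},"roll":{"type":"array"},"hand":{"type":"number"},"squeeze":{"type":"number"}},"required":["delta_pos","roll"]}

```bash
mkdir -p pics
cat > h.py <<'E'
import numpy as np, cv2
from station import robot
np.set_printoptions(precision=4,suppress=True)
def cam(n):
    s=robot.sense(); c=robot.read_camera(n)
    if n=="wrist":
        T=np.eye(4);T[:3,:3]=s["ee_rot"];T[:3,3]=s["tool_pos"];c["c2w"]=T@np.array(c["mount"])
    else: c["c2w"]=np.linalg.inv(c["view"])
    return c
def w(c,p): return (c["c2w"]@np.r_[p,1])[:3]
def save(c,f): cv2.imwrite("pics/"+f,c["color"][:,:,::-1])
E
python3 - <<'E'
from h import *
s=robot.sense();print(s["clock"],s["tool_pos"],s["ee_rot"],s["finger_gap"])
ims=[]
for n in ["scene","top"]:
    c=cam(n);ims.append(c["color"])
    print(n,c["c2w"][:3,3])
    for t in ["foam_box","fence_face","strip_top","push_plate","foam_brick","floral_tape_1","mini_pot_2","pen_black","peg_wood","ribbon_red"]:
        for d in robot.mark_of(t,n)[:2]: print(t,round(d["score"],2),w(c,d["position"]))
im=np.hstack(ims)[:,:,::-1];cv2.imwrite("pics/a.png",cv2.resize(ims[0][:,:,::-1],(800,600)));cv2.imwrite("pics/b.png",cv2.resize(ims[1][:,:,::-1],(800,600)))
E
```

```text
0.0 [ 0.2274 -0.5813  0.255 ] [[ 0.9313  0.3642 -0.0006]
 [ 0.3642 -0.9313  0.0023]
 [ 0.0003 -0.0024 -1.    ]] 1.0036515202713303
scene [0.0334 0.4238 0.6824]
foam_box 0.77 [0.521  0.06   0.0008]
fence_face 0.6 [0.5148 0.1864 0.0192]
fence_face 0.32 [ 0.5191 -0.0014  0.0324]
strip_top 0.75 [ 0.5194 -0.0028  0.0281]
push_plate 0.71 [0.5189 0.0161 0.0606]
foam_brick 0.55 [0.5158 0.1178 0.0174]
floral_tape_1 0.92 [ 0.4126 -0.0106 -0.0008]
mini_pot_2 0.77 [0.4642 0.3422 0.0012]
mini_pot_2 0.68 [ 0.413   0.1196 -0.002 ]
pen_black 0.49 [0.6167 0.0649 0.0011]
peg_wood 0.51 [ 0.5196 -0.1197  0.0005]
ribbon_red 0.65 [0.547  0.3301 0.0004]
ribbon_red 0.32 [0.4129 0.121  0.0008]
top [0.4793 0.0726 1.0759]
foam_box 0.88 [0.5202 0.062  0.0013]
foam_box 0.63 [ 0.4153 -0.0088  0.0034]
fence_face 0.95 [0.5207 0.1873 0.0138]
push_plate 0.74 [0.5218 0.0057 0.057 ]
foam_brick 0.89 [0.5182 0.1185 0.018 ]
floral_tape_1 0.82 [ 0.4184 -0.0132  0.0041]
mini_pot_2 0.66 [ 0.4557  0.3478 -0.0007]
mini_pot_2 0.54 [0.4114 0.125  0.0005]
pen_black 0.6 [ 0.6145  0.0683 -0.0021]
peg_wood 0.62 [ 0.5206 -0.1168  0.0008]
```

View pics/a.png

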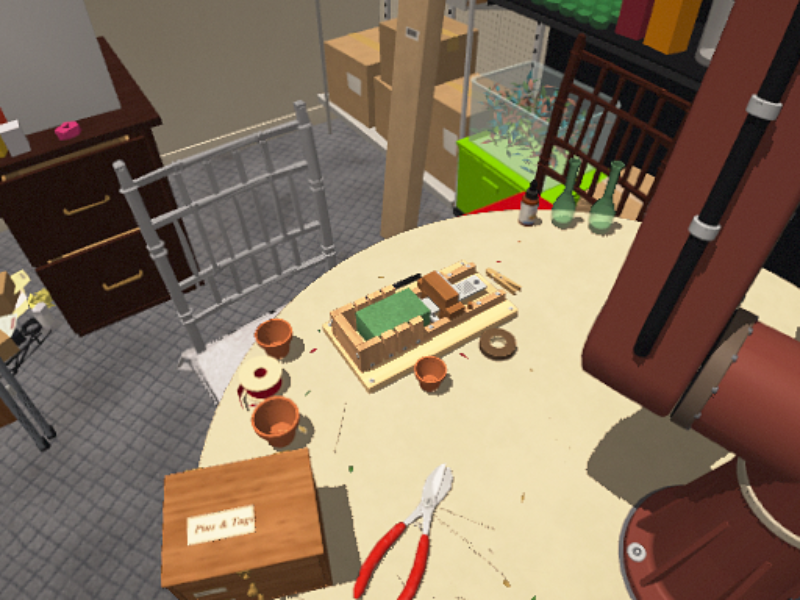

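View pics/b.png

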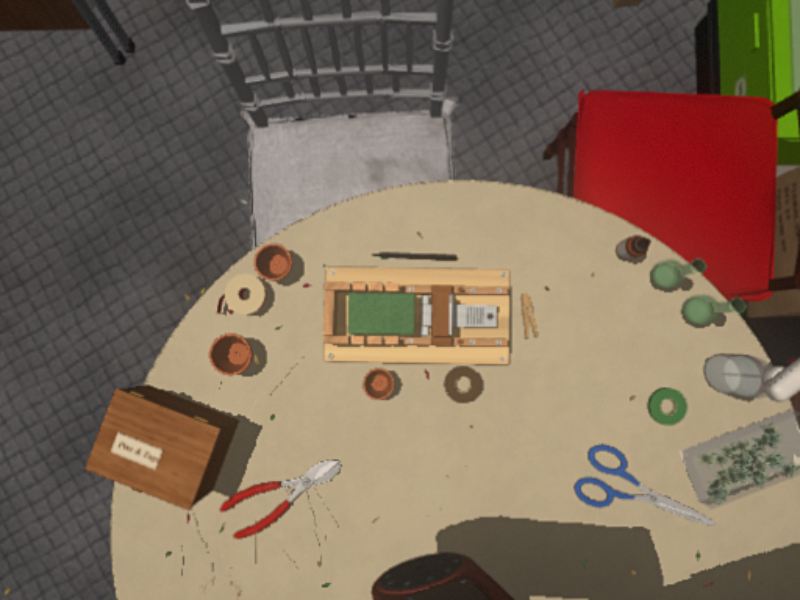

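The box sits with its centre at about (0.520, 0.061). Its +y is world +y: in the top view its edges run along columns 324–509 and rows 268–363. The slide is parked at column 440, and the strip lies to its right at column 480. I'll shut the fingers and press the strip just behind the slide.

carry_out(delta_pos=[[0.0165,-0.0187,0],[0.0165,-0.0187,0],[0.0165,-0.0187,0],[0.0165,-0.0187,0],[0.0165,-0.0187,0],[0.0165,-0.0187,0],[0.0165,-0.0187,0],[0.0165,-0.0187,0],[0.0165,-0.0187,0],[0.0165,-0.0187,0],[0.0165,-0.0187,0],[0.0165,-0.0187,0]], roll=[0,0,0,0,0,0,0,0,0,0,0,0], hand=0)

```text
clock: 2.1
tool_pos: [0.3306, -0.2998, 0.2565]
ee_rot: [[0.931, 0.364, 0.0], [0.364, -0.931, -0.0], [0.0, 0.001, -1.0]]
ft_force: [0.6, -0.6, 0.7]
finger_gap: 0.001
gripper_force: 0.0
```

carry_out(delta_pos=[[0,0,0],[0,0,0],[0,0,0],[0,0,0],[0,0,0],[0,0,0],[0,0,0],[0,0,0],[0,0,0],[0,0,0],[0,0,0],[0,0,0]], roll=[-6.9,-6.9,-6.9,-6.9,-6.9,-6.9,-6.9,-6.9,-6.9,-6.5,0,0])

```text
clock: 3.1
tool_pos: [0.3303, -0.301, 0.2564]
ee_rot: [[0.004, 1.0, 0.0], [1.0, -0.004, -0.0], [-0.0, 0.0, -1.0]]
ft_force: [-0.2, -1.1, 0.4]
finger_gap: -0.001
gripper_force: 0.0
```

carry_out(delta_pos=[[0.024,0.019,0.004],[0.024,0.019,0.004],[0.024,0.019,0.004],[0.024,0.019,0.004],[0.024,0.019,0.004],[0.024,0.019,0.004],[0.024,0.019,0.004],[0.024,0.019,0.004],[0.024,0.019,0.004],[0.024,0.019,0.004],[0,0,0],[0,0,0]], roll=[0,0,0,0,0,0,0,0,0,0,0,0])

```text
clock: 4.1
tool_pos: [0.5208, -0.0599, 0.2159]
ee_rot: [[-0.0, 1.0, -0.001], [1.0, 0.0, -0.0], [-0.0, -0.001, -1.0]]
ft_force: [-0.5, -0.3, 0.6]
finger_gap: -0.004
gripper_force: 0.0
```

Run:
```python
from h import *
s=robot.sense();print(s["clock"],s["tool_pos"],s["ft_force"],robot.nose_length)
c=cam("wrist");save(c,"c.png");print(c["c2w"])
for t in ["foam_box","strip_top","push_plate","foam_brick","peg_wood"]:
    for d in robot.mark_of(t,"wrist")[:1]: print(t,round(d["score"],2),w(c,d["position"]))
# depth cloud: strip and slide
K=np.array(c["intrinsics"]);D=c["depth"];v,u=np.mgrid[:384,:512]
p=cv2.undistortPoints(np.stack([u,v],-1).reshape(-1,1,2).astype(float),K,np.array([c["k1"],0,0,0.])).reshape(-1,2)
z=D.reshape(-1);P=np.c_[p[:,0]*z,-p[:,1]*z,-z,np.ones_like(z)]@c["c2w"].T;P=P[z>0.05][:,:3]
def st(n,m): print(n,m.sum(), np.percentile(P[m],[2,50,98],axis=0) if m.any() else '')
x,y,h=P.T
st("strip",(abs(x-.52)<.012)&(y>-.055)&(y<-.01)&(h>.025)&(h<.05))
st("slidetop",(abs(x-.52)<.055)&(abs(y-.02)<.04)&(h>.067)&(h<.078))
st("rails",(abs(x-.52)<.055)&(y<-.02)&(h>.033)&(h<.04)&(abs(x-.52)>.025))
st("plate",(abs(x-.52)<.02)&(abs(y)<.012)&(h>.045)&(h<.066))
```

```text
4.1 [ 0.5208 -0.0599  0.2159] [-0.4527 -0.3166  0.5869] 0.025
[[ 1.     -0.0006  0.      0.5211]
 [ 0.0006  0.9529  0.3033  0.0181]
 [-0.0002 -0.3033  0.9529  0.3344]
 [ 0.      0.      0.      1.    ]]
foam_box 0.98 [ 0.5182  0.0643 -0.0006]
strip_top 0.66 [ 0.5214 -0.0012  0.0324]
push_plate 0.97 [0.5204 0.0111 0.0558]
peg_wood 0.6 [ 0.5218 -0.1154 -0.0034]
strip 1139 [[ 0.5085 -0.054   0.0366]
 [ 0.5202 -0.0316  0.0381]
 [ 0.5317 -0.0107  0.0396]]
slidetop 3129 [[0.4887 0.012  0.0707]
 [0.5195 0.0267 0.0727]
 [0.5506 0.0401 0.0743]]
rails 1373 [[ 0.4733 -0.0754  0.0349]
 [ 0.5522 -0.0467  0.037 ]
 [ 0.5638 -0.0209  0.0388]]
plate 2 [[0.5017 0.0103 0.0652]
 [0.5194 0.0107 0.0654]
 [0.5372 0.0111 0.0656]]
```

View pics/c.png

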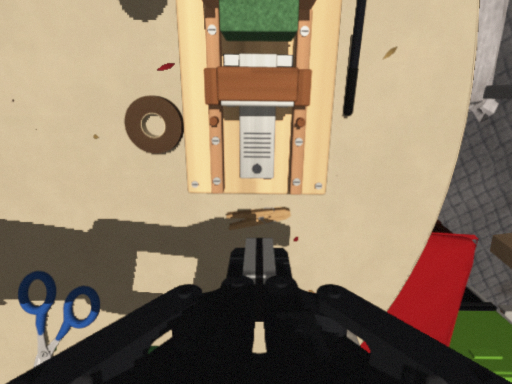

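The slide's back face is at y≈0.0105, on centreline x≈0.520, and the strip top is at z≈0.038, which agrees with the text (37 mm). In the picture the slide is at rows 66–105 and the strip at rows 105–178. The shut fingers are at columns 245–275, in line with the strip.

carry_out(delta_pos=[[0.025,0,0],[0.025,0,0],[0,0,0.025],[0,0,0.025],[0,0,0.025],[0,0,0.025],[0,0,0.02],[0,0,0.015],[0,0,0.008],[0,0,0],[0,0,0]], roll=[0,0,0,0,0,0,0,0,0,0,0])

```text
clock: 5.32
tool_pos: [0.5206, -0.0116, 0.0736]
ee_rot: [[0.002, 1.0, 0.0], [1.0, -0.002, -0.0], [-0.0, 0.0, -1.0]]
ft_force: [-0.3, 0.1, 1.0]
finger_gap: -0.002
gripper_force: 0.0
```

Run:
```python
from h import *
s=robot.sense();print(s["clock"],s["tool_pos"],s["ft_force"])
c=cam("wrist");save(c,"d.png")
```

```text
5.3167 [ 0.5206 -0.0116  0.0736] [-0.3315  0.1162  0.9543]
```

View pics/d.png

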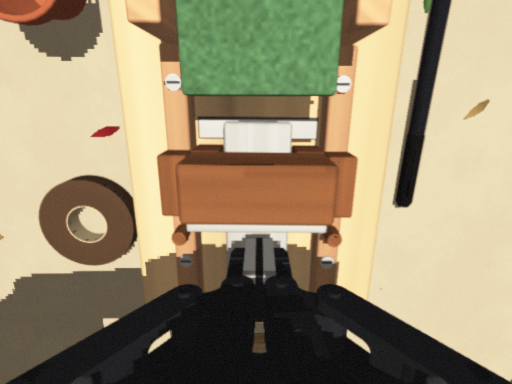

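The fingertips (column 258, row 255) are centred behind the plate (row 229) and over the strip, with a gap to the plate. Now press.

carry_out(delta_pos=[[0,0,0.005],[0,0,0.005],[0,0,0.004],[0,0,0.004],[0,0,0.003],[0,0,0],[0,0,0]], roll=[0,0,0,0,0,0,0])

```text
clock: 5.95
tool_pos: [0.5216, -0.0113, 0.053]
ee_rot: [[0.001, 1.0, 0.002], [1.0, -0.001, -0.0], [-0.0, 0.002, -1.0]]
ft_force: [-0.3, -0.9, 5.9]
finger_gap: 0.001
gripper_force: 2.7
```

carry_out(delta_pos=[[0.003,0,0.001],[0.005,0,0],[0.005,0,0],[0.005,0,0],[0.005,0,0],[0,0,0]], roll=[0,0,0,0,0,0])

```text
clock: 6.45
tool_pos: [0.5219, 0.0113, 0.0523]
ee_rot: [[-0.001, 1.0, 0.003], [1.0, 0.001, -0.002], [-0.002, 0.003, -1.0]]
ft_force: [0.4, -3.7, 5.6]
finger_gap: -0.0
gripper_force: 2.9
```

carry_out(delta_pos=[[0.005,0,0],[0.005,0,0],[0.005,0,0],[0.005,0,0],[0.005,0,0],[0.004,0,0],[0,0,0]], roll=[0,0,0,0,0,0,0])

```text
clock: 7.03
tool_pos: [0.5221, 0.0402, 0.0524]
ee_rot: [[-0.001, 1.0, 0.003], [1.0, 0.001, -0.002], [-0.002, 0.003, -1.0]]
ft_force: [-0.2, -3.0, 5.5]
finger_gap: -0.004
gripper_force: 2.8
```

Run:
```python
from h import *
c=cam("wrist");save(c,"e.png");print(robot.sense()["tool_pos"])
for t in ["push_plate","foam_brick","fence_face"]:
    for d in robot.mark_of(t,"wrist")[:1]: print(t,round(d["score"],2),w(c,d["position"]))
```

```text
[0.522  0.0402 0.0524]
push_plate 0.79 [0.5189 0.0548 0.0571]
foam_brick 0.64 [0.5184 0.1319 0.0185]
```

View pics/e.png

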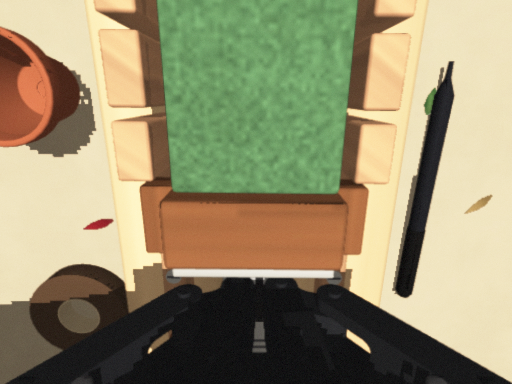

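The slide (rows 190–270) has reached the brick (lower edge at row 192), and the fingers are behind the plate (row 273), clear of the foam. Continue until it stops.

carry_out(delta_pos=[[0.003,0,0],[0.003,0,0],[0.002,0,0],[0,0,0],[0,0,0]], roll=[0,0,0,0,0])

```text
clock: 7.65
tool_pos: [0.5221, 0.0433, 0.0525]
ee_rot: [[-0.003, 1.0, 0.002], [1.0, 0.003, -0.011], [-0.011, 0.002, -1.0]]
ft_force: [-0.1, -19.5, 5.8]
finger_gap: -0.002
gripper_force: 2.8
```

carry_out(delta_pos=[[0.002,0,0],[0.002,0,0],[0,0,0]], roll=[0,0,0])

```text
clock: 7.9
tool_pos: [0.5222, 0.0438, 0.0526]
ee_rot: [[-0.005, 1.0, 0.002], [1.0, 0.005, -0.018], [-0.018, 0.002, -1.0]]
ft_force: [-1.9, -33.1, 7.1]
finger_gap: -0.001
gripper_force: 2.8
```

The push force has risen sharply with the plate at y≈0.055, which is the expected home. I'll ease the push and then lift straight up with light contact.

carry_out(delta_pos=[[-0.003,0,0],[-0.003,0,0],[0,0,0]], roll=[0,0,0])

```text
clock: 8.15
tool_pos: [0.5221, 0.0432, 0.0525]
ee_rot: [[0.0, 1.0, 0.003], [1.0, -0.0, -0.005], [-0.005, 0.003, -1.0]]
ft_force: [-0.7, -12.6, 5.9]
finger_gap: 0.002
gripper_force: 2.8
```

carry_out(delta_pos=[[0,0,-0.004],[0,0,-0.004],[0,0,-0.004],[0,0,-0.004],[0,0,0]], roll=[0,0,0,0,0])

```text
clock: 8.57
tool_pos: [0.5193, 0.0453, 0.0667]
ee_rot: [[-0.001, 1.0, -0.003], [1.0, 0.001, -0.003], [-0.003, -0.003, -1.0]]
ft_force: [-1.1, -7.8, 3.0]
finger_gap: 0.002
gripper_force: 3.6
```

carry_out(delta_pos=[[-0.01,0,0],[-0.01,0,0],[-0.01,0,-0.01],[-0.01,0,-0.02],[-0.01,0,-0.03],[-0.01,0,-0.03],[-0.01,0,-0.03],[0,0,0],[0,0,0]], roll=[0,0,0,0,0,0,0,0,0])

```text
clock: 9.32
tool_pos: [0.5225, -0.0244, 0.1907]
ee_rot: [[0.002, 1.0, 0.006], [1.0, -0.002, -0.001], [-0.001, 0.006, -1.0]]
ft_force: [0.5, 0.1, 0.1]
finger_gap: 0.003
gripper_force: 0.0
```

Run:
```python
from h import *
s=robot.sense();print(s["clock"],s["tool_pos"],s["ft_force"])
c=cam("wrist");save(c,"f.png")
for t in ["push_plate","foam_brick","fence_face","foam_box","strip_top"]:
    for d in robot.mark_of(t,"wrist")[:1]: print(t,round(d["score"],2),w(c,d["position"]))
K=np.array(c["intrinsics"]);D=c["depth"];v,u=np.mgrid[:384,:512]
p=cv2.undistortPoints(np.stack([u,v],-1).reshape(-1,1,2).astype(float),K,np.array([c["k1"],0,0,0.])).reshape(-1,2)
z=D.reshape(-1);P=np.c_[p[:,0]*z,-p[:,1]*z,-z,np.ones_like(z)]@c["c2w"].T;P=P[z>0.05][:,:3]
x,y,h=P.T
for n,m in dict(strip=(abs(x-.52)<.012)&(y>-.02)&(y<.045)&(h>.015)&(h<.05),slide=(abs(x-.52)<.04)&(y>.03)&(y<.1)&(h>.067)&(h<.078),brick=(abs(x-.52)<.025)&(y>.08)&(y<.18)&(h>.055)&(h<.068)).items():
    print(n,m.sum(),np.percentile(P[m],[2,50,98],axis=0))
```

```text
9.3167 [ 0.5225 -0.0244  0.1907] [0.5051 0.0513 0.1129]
push_plate 0.37 [ 0.5231 -0.0015  0.0386]
foam_brick 0.61 [0.4148 0.1205 0.0014]
foam_box 0.68 [0.5204 0.0659 0.0007]
strip_top 0.61 [ 0.5211 -0.0023  0.0331]
strip 2014 [[ 0.5086 -0.0185  0.0365]
 [ 0.5198  0.0146  0.038 ]
 [ 0.5318  0.0441  0.0395]]
slide 4328 [[0.4838 0.0572 0.0702]
 [0.5197 0.0733 0.0727]
 [0.5565 0.0971 0.0743]]
brick 3342 [[0.496  0.0881 0.0624]
 [0.5204 0.1028 0.064 ]
 [0.544  0.1165 0.0655]]
```

View pics/f.png

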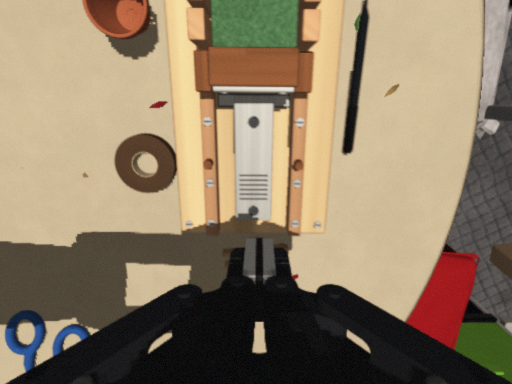

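The strip is back up at z=0.038, its starting height. The bar shows at row 99 behind the plate (row 89), and the slide is home against the brick. Nothing is touching the robot.

```bash
python3 -c "
from station import robot
print(robot.sign_off())"
```

```text
the job is handed in; nothing more can be done
None
```

I handed the job in at about 9.4 s: the slide was pushed to its stop behind the brick, the catch measured back at its starting height behind it, and the arm was clear. I didn't measure the brick's gap to the fence directly, and the hand-in returned no verdict.

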